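# Pull-testing graver handles

### The arm

A 6-joint arm with a two-finger parallel gripper is mounted at the origin on the work surface. World frame = base frame: x ahead of the robot, y to its left, z up, the work surface at z = 0. Lengths are in m, angles in rad, forces in N, time in s.
With the tool pointing down it reaches from about 0.35 to 0.85 m from the base axis. Payload 8.1 kg.
Tool frame: the origin (TCP) lies at the centre of the arm's flange, where the gripper is bolted on; the fingertips stand 186 mm ahead of it and the grasp point (between the pads) lies 167 mm ahead of it; z points along the fingers, y is the line along which they close (so a half turn about z gives the same grasp; the last joint's range is limited). The gripper opens to 93 mm and grips with 3 to 60 N. Pads are 15 mm wide; open, the fingers measure 128 mm over their backs; the gripper's body (75 mm by 188 mm) begins 65 mm behind the grasp point.
Start: joints at [1.23, 0.13, 1.488, -0, 1.523, -0.085], TCP at [0.152, 0.58, 0.405] pointing down, gripper open.
Joint ranges: [-2.96, 2.96], [-0.89, 2.26], [0.02, 2.5], [-1.34, 4.48], [0, 2.73], [-2.66, 2.66]. Speed limits (rad/s): [2.39, 2.39, 2.79, 3.14, 3.14, 3.14].

### API

Orientations are given as a rotation vector (axis times angle).
In Python, from plant import robot gives the robot as it stands.
- The arm moves only by the tool apply_moves, never from a script. Its argument "series" is a list of rows, each a list of 2 entries, a list of its own where there are three numbers: the shift along the tool's x, y, z in mm, then the turn, a rotation vector about the tool's x, y, z in rad. A call has 1 to 12 rows; each row shifts and turns the commanded pose from where the row before left it, along the tool's axes as they then stand; what a row does not reach is not made up. A row lasts 1/12 s, in which the tool goes at most 41.7 mm and 7.16 degrees, less where a joint would pass 70% of its speed; a pose out of reach is approached as far as the arm can. A call is refused whole if a number of a shift passes 41.7 or a number of a turn 0.125, either way. A call with a gripper value outside its range is refused whole. "claw" is the opening, from 0 (shut) to 1 (fully open), set as the call begins (left out, the last holds). The fingers move at their own pace and stop on an object; "newtons" is the grip in N (left out, the last holds). Time passes only in rows, so rows that do not move let the fingers close. It gives the time, the measured TCP pose, the force, the opening and the grip force at its end, in the units of the state.
- robot.read_state(): the state, without advancing time (a new reading comes with each control period).
- robot.read_camera(name): name is "scene" or "top"; returns (picture, depth): 420x560x3 uint8, blue, green, red; 420x560 float32, m along the optical axis (not along the pixel's ray), 0 where there is no reading.
- robot.calibration(name): a dict with "fx", "fy", "cx", "cy" (pixels), "extrinsics" (4x4, takes a point from world to camera coordinates). Camera axes: x right, y down, z forward; pixel columns grow to the right and rows downward; lengths in m; the calibration is good to about 2 mm. A picture is of the moment at which its call begins. calibration takes no time and is no camera call.
- robot.close_job(): hands the job in; it is judged then, once.
The state is a dict: "t": time; "q": joint angles; "dq": joint speeds; "joint_torque": joint torques, N m; "tool_pos": TCP position; "orientation": TCP orientation; "force": force on the tool from outside, world axes, zero at the start; "wrist_torque": the same for the moment, N m; "opening": finger opening in m; "gripper_force": force on a finger pad.
Only numpy, scipy, OpenCV 4.12 (cv2) and the standard library are available. Lean on these libraries where they do the work, as an engineer would, in place of code of your own. Each camera call takes 0.05 s, during which the arm holds its last target. There are 200 camera calls.

### The job

Two gravers are clamped in the pull-test stands and one of their wooden handles is loose; find out which with a tug straight up on each. Pull the one that holds until the dark line on its collar is half out of the guide (12 N), staying below 16 N all the time, hold it there for about a second, then ease it down fully home before you let go. The one that comes off its tang goes into the shallow grey tray, set down rather than dropped; leave everything else where it lies.

Things in the scene. Friction and masses are not known exactly. Their poses are not given: they have to be found in the camera images.
- stand_1: pull-test stand 1: fixed dark base plate 90 x 90 x 10 mm with a round grey-painted guide, 50 mm across, top 55 mm above the bench. Origin: centre of the underside; z up. A clamp screw sticks out along the stand's +x to 44 mm from the axis, 34 mm up. Both stands and handles look alike; in either the handle may be the loose one.
- stand_2: pull-test stand 2: fixed dark base plate 90 x 90 x 10 mm with a round grey-painted guide, 50 mm across, top 55 mm above the bench. Origin: centre of the underside; z up. A clamp screw sticks out along the stand's +x to 44 mm from the axis, 34 mm up. Both stands and handles look alike; in either the handle may be the loose one.
- collar_1 (a joint): height of stand 1's sprung steel collar (28 mm across), m: 0 fully down, its top 8 mm above the guide; grows straight up, stop at 0.024. A handle that holds lifts it 1 mm per mm; under a loose one it stays down. Spring: 4.8 N to leave 0, then 0.6 N per mm, 12 N at 0.012. Let go while raised, it snaps down.
- collar_2 (a joint): height of stand 2's sprung steel collar (28 mm across), m: 0 fully down, its top 8 mm above the guide; grows straight up, stop at 0.024. A handle that holds lifts it 1 mm per mm; under a loose one it stays down. Spring: 4.8 N to leave 0, then 0.6 N per mm, 12 N at 0.012. Let go while raised, it snaps down.
- guide_1 (a point): centre of the top of stand 1's guide, 55 mm above the bench, where the collar comes out. A dark line 3 mm wide round the steel collar is hidden inside at first: it starts to show here when the collar is 10.5 mm up, is half out at 12 mm (12 N) and wholly out at 13.5 mm.
- guide_2 (a point): centre of the top of stand 2's guide, 55 mm above the bench, where the collar comes out. A dark line 3 mm wide round the steel collar is hidden inside at first: it starts to show here when the collar is 10.5 mm up, is half out at 12 mm (12 N) and wholly out at 13.5 mm.
- handle_1 (a point): graver handle on stand 1: wooden mushroom with brass ferrule, 52 mm tall, about 45 g, its foot on the collar top 63 mm above the bench. Ferrule 22 mm across; widest a straight wooden band 32 mm across, 30 to 44 mm above the foot; domed top. Point: on the axis, mid-band, 37 mm above the foot; z up. Bored 9 x 18 mm over a 6 mm steel tang that stands 16 mm out of the collar.
- handle_2 (a point): graver handle on stand 2: wooden mushroom with brass ferrule, 52 mm tall, about 45 g, its foot on the collar top 63 mm above the bench. Ferrule 22 mm across; widest a straight wooden band 32 mm across, 30 to 44 mm above the foot; domed top. Point: on the axis, mid-band, 37 mm above the foot; z up. Bored 9 x 18 mm over a 6 mm steel tang that stands 16 mm out of the collar.
- tray: shallow grey tray fixed to the bench, 140 mm along its x, 170 mm along its y, 22 mm high, walls and floor 4 mm thick. Origin at the centre of its underside.
- hammer: bystander, leave alone: chasing hammer, 220 mm long, lying near the far side; steel head. Origin on its underside or lower side.
- bench_block: bystander, leave alone: square steel bench block 65 x 65 x 18 mm. Origin on its underside or lower side.
- jar: bystander, leave alone: small glass jar with aluminium lid, 48 mm across, 55 mm tall. Origin on its underside or lower side.
- screwdriver: bystander, leave alone: small screwdriver, 170 mm long, lying near the far side. Origin on its underside or lower side.
- square: bystander, leave alone: small flat steel L-shaped square, legs 100 and 70 mm, 6 mm thick, lying to one side. Origin on its underside or lower side.
- phone: bystander, leave alone: phone, 72 x 148 x 9 mm, lying to one side. Origin on its underside or lower side.
There are look-alikes about, which are no part of the job. What is shaped like the stand_2 but pink is not meant. Of the things that look like the part that bears handle_2, the smaller one is meant.

How it is judged:
On the way:
1. the handle that holds is tugged up to the dark line (collar 10 to 16 mm up, 10.8 to 14.4 N) and held there for 0.7 s ((value of joint collar_1 between 0.01 and 0.016 m or value of joint collar_2 between 0.01 and 0.016 m)), for 0.7 s.
At the end, for the whole second after the job is handed in: the loose handle lies or stands at rest on the tray's floor, its middle inside the tray's walls; both collars are fully down (within 1.5 mm) (((x of handle_1 in the frame of tray between -0.062 and 0.062 m and y of handle_1 in the frame of tray between -0.077 and 0.077 m and height (world z) of handle_1 below 0.05 m and linear speed of wood_1 below 0.03 m/s) or (x of handle_2 in the frame of tray between -0.062 and 0.062 m and y of handle_2 in the frame of tray between -0.077 and 0.077 m and height (world z) of handle_2 below 0.05 m and linear speed of wood_2 below 0.03 m/s)) and value of joint each of collar_1, collar_2 below 0.0015 m); the robot touches nothing.
It fails at once if a collar pulled more than 19 mm up (16 N): seat overstrained (value of joint any of collar_1, collar_2 above 0.019 m).
It fails at once if a raised collar snaps down (faster than 0.3 m/s) instead of being eased down (velocity of joint any of collar_1, collar_2 below -0.3 m/s).
It fails at once if the loose handle is dropped from more than about 7 cm (falls free faster than 1.2 m/s) ((linear speed of wood_1 above 1.2 m/s and contact force between the fingers and wood_1 below 0.05 N) or (linear speed of wood_2 above 1.2 m/s and contact force between the fingers and wood_2 below 0.05 N)).
It fails at once if a bystander is moved by more than 3 cm (distance of any of hammer, bench_block, jar, screwdriver, square, phone from where it was at the start of the episode above 0.03 m).
It also fails if it takes over 51 s, if anything falls off the work surface, if the arm or the gripper's body presses on something with over 40 N, if the wrist force passes 120 N, or if a joint passes its speed limit or range.

## Working session

There is one attempt and no reset: what is moved stays moved. The work goes in short steps, Python scripts to look and compute and a tool call to move; the robot and the scene stay as the last step left them, time stands still between calls to the robot, and variables do not carry over. Pictures are saved under pics/ and viewed, at most 10 in all, crops included, and the job is handed in when it is done.

Besides the shell and the picture viewer there is one more tool, called after "Call:" as a command line: name --argument value ..., lists and objects as JSON in quotes. apply_moves: Moves the arm, as the interface text tells. Its arguments: {"type":"object","properties":{"series":{"type":"array"},"claw":{"type":"number"},"newtons":{"type":"number"}},"required":["series"]}

```bash
mkdir -p pics; ls; python3 - <<'E'
from plant import robot
import cv2,numpy as np
s=robot.read_state();print(s)
for n in("scene","top"):
    p,d=robot.read_camera(n);cv2.imwrite(f"pics/{n}0.png",p);np.save(f"pics/{n}0.npy",d);print(n,robot.calibration(n))
E
```

```text
pics
{'t': 0.0, 'q': array([ 1.22959561e+00,  1.31173454e-01,  1.48927596e+00, -3.67759705e-05,
        1.52303051e+00, -8.53970352e-02]), 'dq': array([ 1.06051956e-03, -2.46765098e-04,  6.03310878e-05,  2.92248450e-04,
        6.78060510e-04,  7.59156314e-06]), 'joint_torque': array([-6.03059434e-04, -5.59862351e+01, -4.91748405e+01,  7.67942565e-02,
        3.58238106e-02, -1.71651786e-04]), 'tool_pos': array([0.15171858, 0.58025879, 0.40368163]), 'orientation': array([-4.00671490e-01, -3.11556958e+00,  2.90921059e-03]), 'force': array([-0.21321023, -0.69012121,  0.76221611]), 'wrist_torque': array([0.04708376, 0.01930485, 0.01132902]), 'gripper_force': 0.0, 'opening': 0.09306739770191574}
scene {'fx': 540.4752530755936, 'fy': 540.4752530755936, 'cx': 268.46565921175727, 'cy': 201.59396584904792, 'extrinsics': array([[-0.86122916,  0.50798867, -0.01522663,  0.46441659],
       [ 0.36461326,  0.59672833, -0.71482339, -0.14312243],
       [-0.35403602, -0.62117857, -0.69913924,  1.58860346],
       [ 0.        ,  0.        ,  0.        ,  1.        ]])}
top {'fx': 385.88537207691184, 'fy': 385.88537207691184, 'cx': 277.7414425566945, 'cy': 209.49758066424002, 'extrinsics': array([[-0.02849279, -0.99959216,  0.00191795,  0.00563137],
       [-0.9821597 ,  0.02763899, -0.1860065 ,  0.51620796],
       [ 0.18587763, -0.00718358, -0.98254664,  0.91336044],
       [ 0.        ,  0.        ,  0.        ,  1.        ]])}
```

View pics/scene0.png

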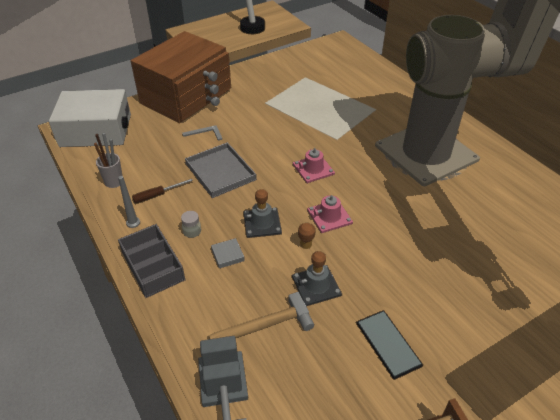

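View pics/top0.png

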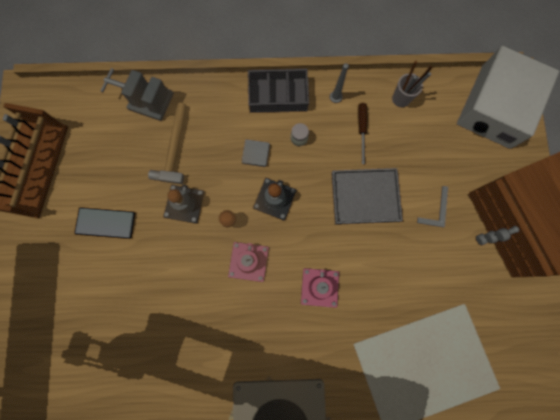

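The scene picture shows dark stands at (319,280) and (263,215), each with a small handle. There are pink stand look-alikes at (314,163) and (330,210), and a larger loose mushroom at (307,233). The tray is at (220,169). The stands meant are the two dark ones. Next I'll confirm that in one enlarged crop.

```bash
python3 - <<'E'
import cv2,numpy as np
a=cv2.imread('pics/scene0.png')[180:310,230:350]; b=cv2.imread('pics/top0.png')[165:235,150:310]
a=cv2.resize(a,None,fx=4,fy=4,interpolation=cv2.INTER_CUBIC)
b=cv2.resize(b,None,fx=4.9,fy=4.9,interpolation=cv2.INTER_CUBIC)
b=np.clip(b*1.5,0,255).astype('uint8')
cv2.imwrite('pics/ca.png',a);cv2.imwrite('pics/cb.png',b);print(a.shape,b.shape)
E
```

```text
(520, 480, 3) (343, 784, 3)
```

View pics/ca.png

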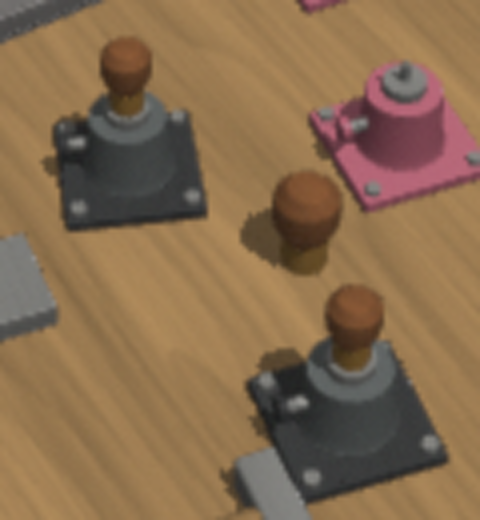

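View pics/cb.png

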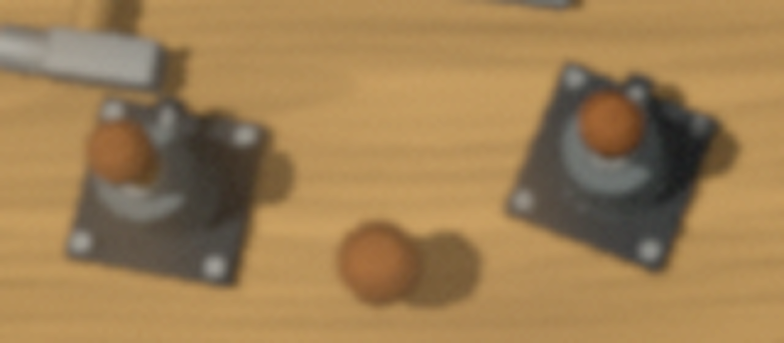

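The crop confirms two dark stands with equal, smaller handles, while the free-standing mushroom between them is larger and is not meant. Head centres are as follows:

| Handle | Scene | Top |
|---|---|---|
| A (tray side) | (261.8,196.5) | (274.7,190.5) |
| B (hammer side) | (318.8,259) | (174.9,196) |

Next step is triangulation.

```bash
cat > h.py <<'E'
import numpy as np,cv2
from plant import robot
C={n:robot.calibration(n) for n in("scene","top")}
def K(c):return np.array([[c["fx"],0,c["cx"]],[0,c["fy"],c["cy"]],[0,0,1]])
def P(n):return K(C[n])@C[n]["extrinsics"][:3]
def tri(a,b):
    X=cv2.triangulatePoints(P("scene"),P("top"),np.array(a,float).reshape(2,1),np.array(b,float).reshape(2,1));X=(X[:3]/X[3]).ravel()
    return X,[np.round((lambda p:p[:2]/p[2])(P(n)@np.r_[X,1])-u,1) for n,u in(("scene",a),("top",b))]
def at_z(n,uv,z):
    M=P(n);H=np.c_[M[:,0],M[:,1],M[:,2]*z+M[:,3]];x=np.linalg.solve(H,np.r_[uv,1]);return x[:2]/x[2]
E
python3 - <<'E'
from h import *
np.set_printoptions(precision=4,suppress=True)
pts={'A':((261.75,196.5),(274.7,190.5)),'B':((318.75,259),(174.9,196))}
for k,(a,b) in pts.items():
    print(k,*tri(a,b),at_z("scene",a,.1),at_z("top",b,.1))
    for n,u in(("scene",a),("top",b)):
        d=np.load(f'pics/{n}0.npy')[round(u[1]),round(u[0])]
        x=np.linalg.inv(K(C[n]))@np.r_[u,1]*d;E=C[n]["extrinsics"];print('  depth',E[:3,:3].T@(x-E[:3,3]))
for u in((333,170),(398,170),(403,221),(335,223)):print('tray top',at_z("top",u,.022))
for u in((186,165),(222,147),(256,180),(219,192)):print('tray sc',at_z("scene",u,.022))
# base corner screws of stands -> axes
for k,s in {'B':[(114,110),(245,134),(214,267),(80,242)],'A':[(574,77),(703,125),(649,251),(522,200)]}.items():
    q=[at_z("top",(150+u/4.9,165+v/4.9),.011) for u,v in s];print(k,'stand centre',np.mean(q,0))
from scipy.spatial.transform import Rotation as R
print(R.from_rotvec(robot.read_state()["orientation"]).as_matrix())
E
```

```text
A [ 0.5541 -0.0033  0.097 ] [array([0.2, 0. ]), array([ 0.3, -0.3])] [ 0.556 -0.001] [ 0.5526 -0.0027]
  depth [0.5616 0.0092 0.1111]
  depth [ 0.5487 -0.0027  0.1163]
B [0.5471 0.2338 0.0985] [array([0.3, 0. ]), array([ 0.3, -0.4])] [0.5484 0.2344] [0.5458 0.2342]
  depth [0.553  0.2404 0.1091]
  depth [0.5425 0.2305 0.1141]
tray top [ 0.6221 -0.1565]
tray top [ 0.6174 -0.3264]
tray top [ 0.4823 -0.3275]
tray top [ 0.4821 -0.1539]
tray sc [ 0.6357 -0.296 ]
tray sc [ 0.5115 -0.3151]
tray sc [ 0.4977 -0.1371]
tray sc [ 0.6061 -0.1473]
B stand centre [0.5465 0.2355]
A stand centre [ 0.5533 -0.0027]
[[-0.9675  0.253  -0.0006]
 [ 0.253   0.9675 -0.0016]
 [ 0.0001 -0.0016 -1.    ]]
```

A is at (0.554,-0.003) and B at (0.547,0.235), with head heights of about 0.098, which matches the 0.100 expected. The tray centre is about (0.551,-0.241). All are within reach, so I'll start with B.

Call:
apply_moves --series '[[[-36,-18,5],[0,0,0]],[[-36,-18,5],[0,0,0]],[[-36,-18,5],[0,0,0]],[[-36,-18,5],[0,0,0]],[[-36,-18,5],[0,0,0]],[[-36,-18,5],[0,0,0]],[[-36,-18,5],[0,0,0]],[[-36,-18,5],[0,0,0]],[[-36,-18,5],[0,0,0]],[[-36,-18,5],[0,0,0]],[[-36,-18,5],[0,0,0]],[[-36,-18,5],[0,0,0]]]' --claw 1

```text
t: 1.1
tool_pos: [0.5161, 0.2605, 0.3441]
orientation: [-0.401, -3.115, 0.0]
force: [0.1, 0.5, -0.1]
opening: 0.0931
gripper_force: 0.0
```

Call:
apply_moves --series '[[[-18,-8,0],[0,0,0]],[[-18,-9,0],[0,0,0]],[[0,0,15],[0,0,0]],[[0,0,20],[0,0,0]],[[0,0,20],[0,0,0]],[[0,0,15],[0,0,0]],[[0,0,7],[0,0,0]],[[0,0,0],[0,0,0]],[[0,0,0],[0,0,0]]]'

```text
t: 1.85
tool_pos: [0.5455, 0.2367, 0.2677]
orientation: [-0.4, -3.115, 0.0]
force: [1.0, 1.2, 0.7]
opening: 0.0932
gripper_force: 0.0
```

```bash
python3 - <<'E'
from h import *
print(robot.read_state())
a,_=robot.read_camera("scene");b,_=robot.read_camera("top")
a=cv2.resize(a[170:310,240:380],None,fx=2.8,fy=2.8,interpolation=cv2.INTER_CUBIC);b=cv2.resize(b[130:270,110:250],None,fx=2.8,fy=2.8,interpolation=cv2.INTER_CUBIC)
cv2.imwrite('pics/c1.png',np.hstack([a,b]))
E
```

```text
{'t': 1.85, 'q': array([ 3.23161241e-01,  2.20511045e-01,  1.64405138e+00,  7.72244117e-06,
        1.27776863e+00, -9.91934854e-01]), 'dq': array([ 0.00046494, -0.02106357, -0.02302785,  0.00042093,  0.00189575,
        0.00060665]), 'joint_torque': array([-5.96597604e-02, -5.54752171e+01, -4.42355061e+01,  2.28612113e-02,
        4.17097402e-02, -4.56230537e-04]), 'tool_pos': array([0.54551984, 0.23669189, 0.26770256]), 'orientation': array([-4.00477995e-01, -3.11528910e+00,  4.95004998e-04]), 'force': array([0.98138221, 1.16576541, 0.73920601]), 'wrist_torque': array([-0.03109233,  0.00268419, -0.00540848]), 'gripper_force': 0.0, 'opening': 0.09319004723616821}
```

View pics/c1.png

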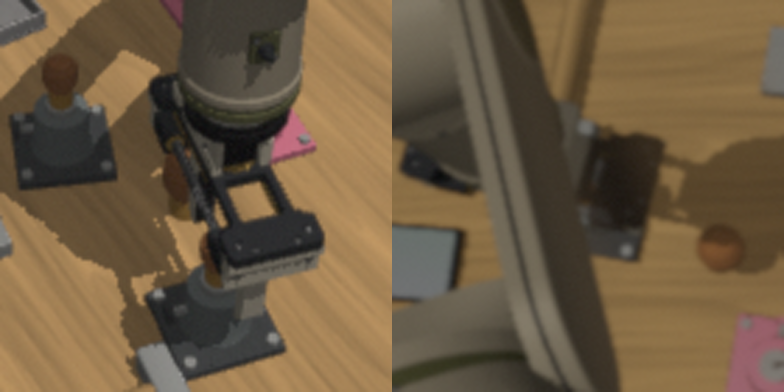

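The gripper straddles handle B at crop (212,255) and the loose mushroom is clear. I'll correct 2 mm and close.

Call:
apply_moves --series '[[[-2,-2,0],[0,0,0]],[[0,0,0],[0,0,0]],[[0,0,0],[0,0,0]]]'

```text
t: 2.2
tool_pos: [0.5474, 0.2342, 0.2686]
orientation: [0.401, 3.115, 0.001]
force: [-0.6, 0.2, -1.0]
opening: 0.093
gripper_force: 0.0
```

Call:
apply_moves --series '[[[0,0,0],[0,0,0]],[[0,0,0],[0,0,0]],[[0,0,0],[0,0,0]],[[0,0,0],[0,0,0]],[[0,0,0],[0,0,0]],[[0,0,0],[0,0,0]],[[0,0,0],[0,0,0]],[[0,0,0],[0,0,0]],[[0,0,0],[0,0,0]]]' --claw 0 --newtons 35

```text
t: 2.95
tool_pos: [0.547, 0.2342, 0.2677]
orientation: [-0.401, -3.116, 0.0]
force: [0.9, 0.2, -0.3]
opening: 0.0378
gripper_force: 0.0
```

Call:
apply_moves --series '[[[0,0,0],[0,0,0]],[[0,0,0],[0,0,0]],[[0,0,0],[0,0,0]],[[0,0,0],[0,0,0]]]'

```text
t: 3.28
tool_pos: [0.547, 0.2343, 0.2677]
orientation: [0.401, 3.116, 0.0]
force: [-0.0, 0.5, -0.6]
opening: 0.0307
gripper_force: 35.0
```

Call:
apply_moves --series '[[[0,0,-1],[0,0,0]],[[0,0,-1],[0,0,0]],[[0,0,-1],[0,0,0]],[[0,0,0],[0,0,0]],[[0,0,0],[0,0,0]],[[0,0,0],[0,0,0]]]'

```text
t: 3.78
tool_pos: [0.547, 0.2342, 0.2704]
orientation: [-0.401, -3.116, 0.0]
force: [2.9, 2.1, -7.2]
opening: 0.0309
gripper_force: 35.0
```

The opening is 31 mm, against a 32 mm band. At 2.7 mm up the pull is about 6.6 N, so B holds. I'll ease it up to 12 mm.

Call:
apply_moves --series '[[[0,0,-1],[0,0,0]],[[0,0,-1],[0,0,0]],[[0,0,-1],[0,0,0]],[[0,0,-1],[0,0,0]],[[0,0,-1],[0,0,0]],[[0,0,-1],[0,0,0]],[[0,0,-1],[0,0,0]],[[0,0,-1],[0,0,0]],[[0,0,0],[0,0,0]],[[0,0,0],[0,0,0]]]'

```text
t: 4.62
tool_pos: [0.5469, 0.2342, 0.2785]
orientation: [-0.401, -3.116, 0.0]
force: [3.9, 3.3, -12.1]
opening: 0.031
gripper_force: 35.0
```

```bash
python3 - <<'E'
from h import *
s=robot.read_state();print(s['tool_pos'],s['force'],s['opening'])
a,_=robot.read_camera("scene")
cv2.imwrite('pics/c2.png',cv2.resize(a[240:310,280:370],None,fx=6,fy=6,interpolation=cv2.INTER_CUBIC))
E
```

```text
[0.54693325 0.23422146 0.27850327] [  3.88050732   3.25860723 -12.06393705] 0.030961363522483933
```

View pics/c2.png

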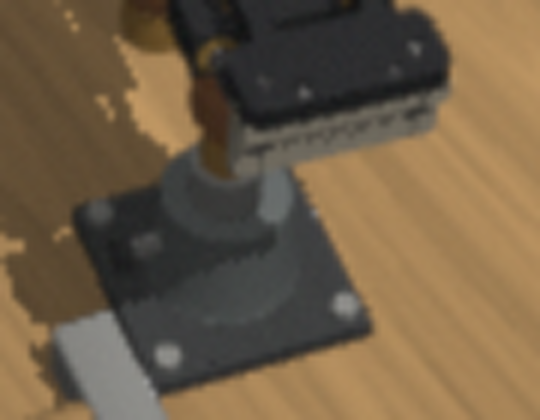

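The collar is visibly raised at crop (235,190). Both lift (10.8 mm) and force (about 11.5 N) agree, so there is no slip. I'll go 1 mm more and hold.

Call:
apply_moves --series '[[[0,0,-1],[0,0,0]],[[0,0,0],[0,0,0]],[[0,0,0],[0,0,0]],[[0,0,0],[0,0,0]],[[0,0,0],[0,0,0]],[[0,0,0],[0,0,0]],[[0,0,0],[0,0,0]],[[0,0,0],[0,0,0]],[[0,0,0],[0,0,0]],[[0,0,0],[0,0,0]],[[0,0,0],[0,0,0]],[[0,0,0],[0,0,0]]]'

```text
t: 5.67
tool_pos: [0.547, 0.2342, 0.2796]
orientation: [-0.401, -3.116, 0.0]
force: [2.4, 3.0, -13.2]
opening: 0.031
gripper_force: 35.0
```

Call:
apply_moves --series '[[[0,0,0],[0,0,0]],[[0,0,0],[0,0,0]],[[0,0,1],[0,0,0]],[[0,0,1],[0,0,0]],[[0,0,1],[0,0,0]],[[0,0,1],[0,0,0]],[[0,0,1],[0,0,0]],[[0,0,1],[0,0,0]],[[0,0,1],[0,0,0]],[[0,0,1],[0,0,0]],[[0,0,0],[0,0,0]],[[0,0,0],[0,0,0]]]'

```text
t: 6.67
tool_pos: [0.547, 0.2342, 0.2719]
orientation: [0.401, 3.116, -0.0]
force: [0.0, 2.2, -7.8]
opening: 0.031
gripper_force: 35.0
```

Call:
apply_moves --series '[[[0,0,1],[0,0,0]],[[0,0,1],[0,0,0]],[[0,0,1],[0,0,0]],[[0,0,1],[0,0,0]],[[0,0,0.5],[0,0,0]],[[0,0,0],[0,0,0]],[[0,0,0],[0,0,0]],[[0,0,0],[0,0,0]]]'

```text
t: 7.33
tool_pos: [0.5471, 0.2342, 0.2678]
orientation: [0.401, 3.115, 0.0]
force: [-2.2, 0.3, -1.2]
opening: 0.0305
gripper_force: 35.0
```

Held, then eased home with the force at baseline. I'll release and rise.

Call:
apply_moves --series '[[[0,0,0],[0,0,0]],[[0,0,0],[0,0,0]],[[0,0,0],[0,0,0]],[[0,0,0],[0,0,0]],[[0,0,0],[0,0,0]],[[0,0,0],[0,0,0]],[[0,0,0],[0,0,0]],[[0,0,0],[0,0,0]]]' --claw 1

```text
t: 8.0
tool_pos: [0.547, 0.2342, 0.2672]
orientation: [-0.401, -3.116, -0.0]
force: [-0.3, -0.5, -0.4]
opening: 0.0793
gripper_force: 0.0
```

Call:
apply_moves --series '[[[0,0,-10],[0,0,0]],[[0,0,-20],[0,0,0]],[[0,0,-25],[0,0,0]],[[0,0,-20],[0,0,0]],[[0,0,0],[0,0,0]]]'

```text
t: 8.42
tool_pos: [0.5485, 0.2347, 0.3487]
orientation: [0.4, 3.108, 0.006]
force: [1.2, -0.3, 1.2]
opening: 0.0932
gripper_force: 0.0
```

Call:
apply_moves --series '[[[-6.6,-22.8,0],[0,0,0]],[[-6.6,-22.8,0],[0,0,0]],[[-6.6,-22.8,0],[0,0,0]],[[-6.6,-22.8,0],[0,0,0]],[[-6.6,-22.8,0],[0,0,0]],[[-6.6,-22.8,0],[0,0,0]],[[-6.6,-22.8,0],[0,0,0]],[[-6.6,-22.8,0],[0,0,0]],[[-6.6,-22.8,0],[0,0,0]],[[-6.6,-22.8,0],[0,0,0]],[[0,0,0],[0,0,0]],[[0,0,0],[0,0,0]]]'

```text
t: 9.42
tool_pos: [0.5531, -0.0041, 0.3422]
orientation: [-0.404, -3.115, -0.0]
force: [-0.1, -0.1, -0.2]
opening: 0.093
gripper_force: 0.0
```

Call:
apply_moves --series '[[[0,0,15],[0,0,0]],[[0,0,20],[0,0,0]],[[0,0,20],[0,0,0]],[[0,0,15],[0,0,0]],[[0,0,5],[0,0,0]],[[0,0,0],[0,0,0]],[[0,0,0],[0,0,0]],[[0,0,0],[0,0,0]]]'

```text
t: 10.08
tool_pos: [0.5538, -0.0027, 0.2687]
orientation: [0.4, 3.114, 0.0]
force: [-0.8, -0.3, 0.4]
opening: 0.0932
gripper_force: 0.0
```

Call:
apply_moves --series '[[[0,0,0],[0,0,0]],[[0,0,0],[0,0,0]],[[0,0,0],[0,0,0]],[[0,0,0],[0,0,0]],[[0,0,0],[0,0,0]],[[0,0,0],[0,0,0]],[[0,0,0],[0,0,0]],[[0,0,0],[0,0,0]],[[0,0,0],[0,0,0]],[[0,0,0],[0,0,0]],[[0,0,0],[0,0,0]],[[0,0,0],[0,0,0]]]' --claw 0 --newtons 25

```text
t: 11.08
tool_pos: [0.5532, -0.0031, 0.2672]
orientation: [0.401, 3.116, -0.0]
force: [-0.4, -0.5, 0.7]
opening: 0.0314
gripper_force: 25.0
```

Call:
apply_moves --series '[[[0,0,0],[0,0,0]],[[0,0,0],[0,0,0]],[[0,0,-1],[0,0,0]],[[0,0,-1],[0,0,0]],[[0,0,-1],[0,0,0]],[[0,0,0],[0,0,0]],[[0,0,0],[0,0,0]],[[0,0,0],[0,0,0]]]'

```text
t: 11.75
tool_pos: [0.5532, -0.0031, 0.2702]
orientation: [0.401, 3.116, 0.0]
force: [0.1, 0.1, -1.2]
opening: 0.0311
gripper_force: 25.0
```

The pull is only about 1 N (its weight plus bias), so A is the loose one. I'll lift it clear and carry it to the tray.

Call:
apply_moves --series '[[[0,0,-5],[0,0,0]],[[0,0,-8],[0,0,0]],[[0,0,-10],[0,0,0]],[[0,0,-12],[0,0,0]],[[0,0,-15],[0,0,0]],[[0,0,-10],[0,0,0]],[[0,0,0],[0,0,0]]]'

```text
t: 12.33
tool_pos: [0.5543, -0.0031, 0.3343]
orientation: [0.4, 3.11, 0.0]
force: [0.0, -0.9, -0.2]
opening: 0.0307
gripper_force: 25.0
```

Call:
apply_moves --series '[[[-5.8,-23,0],[0,0,0]],[[-5.8,-23,0],[0,0,0]],[[-5.8,-23,0],[0,0,0]],[[-5.8,-23,0],[0,0,0]],[[-5.8,-23,0],[0,0,0]],[[-5.8,-23,0],[0,0,0]],[[-5.8,-23,0],[0,0,0]],[[-5.8,-23,0],[0,0,0]],[[-5.8,-23,0],[0,0,0]],[[-5.8,-23,0],[0,0,0]],[[0,0,0],[0,0,0]],[[0,0,0],[0,0,0]]]'

```text
t: 13.33
tool_pos: [0.5508, -0.2413, 0.3298]
orientation: [-0.404, -3.115, -0.0]
force: [-0.8, -0.1, -0.5]
opening: 0.0308
gripper_force: 25.0
```

```bash
python3 - <<'E'
from h import *
s=robot.read_state();print(s['tool_pos'],s['force'],s['opening'],s['gripper_force'])
a,_=robot.read_camera("scene")
cv2.imwrite('pics/c3.png',cv2.resize(a[70:310,130:370],None,fx=2.4,fy=2.4,interpolation=cv2.INTER_CUBIC))
E
```

```text
[ 0.55081227 -0.24127712  0.32984257] [-0.78840561 -0.10427772 -0.48418304] 0.030834007257262826 24.999869592720643
```

View pics/c3.png

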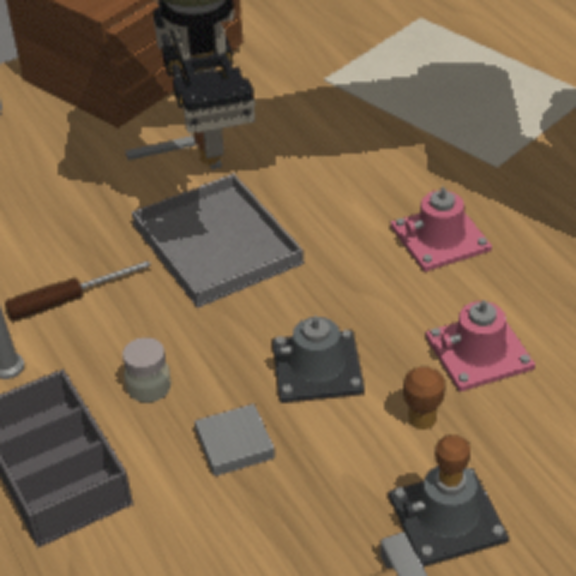

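The handle is in the grip at crop (208,150), stand A's tang is bare, and B sits home. I'll lower into the tray, about 122 mm.

Call:
apply_moves --series '[[[0,0,10],[0,0,0]],[[0,0,20],[0,0,0]],[[0,0,25],[0,0,0]],[[0,0,25],[0,0,0]],[[0,0,20],[0,0,0]],[[0,0,10],[0,0,0]],[[0,0,5],[0,0,0]],[[0,0,2],[0,0,0]],[[0,0,1],[0,0,0]],[[0,0,0],[0,0,0]],[[0,0,0],[0,0,0]]]'

```text
t: 14.3
tool_pos: [0.5518, -0.2405, 0.2137]
orientation: [0.4, 3.114, -0.001]
force: [-0.4, -0.1, -1.0]
opening: 0.0311
gripper_force: 25.0
```

Call:
apply_moves --series '[[[0,0,1],[0,0,0]],[[0,0,1],[0,0,0]],[[0,0,1],[0,0,0]],[[0,0,0],[0,0,0]],[[0,0,0],[0,0,0]],[[0,0,0],[0,0,0]]]'

```text
t: 14.8
tool_pos: [0.5511, -0.2403, 0.2092]
orientation: [-0.401, -3.116, -0.0]
force: [-0.6, -0.4, 0.3]
opening: 0.0308
gripper_force: 25.0
```

Call:
apply_moves --series '[[[0,0,0.7],[0,0,0]],[[0,0,0.7],[0,0,0]],[[0,0,0],[0,0,0]],[[0,0,0],[0,0,0]],[[0,0,0],[0,0,0]]]'

```text
t: 15.22
tool_pos: [0.5513, -0.2403, 0.2082]
orientation: [0.401, 3.115, -0.0]
force: [-0.0, 0.6, 2.6]
opening: 0.0311
gripper_force: 25.0
```

Contact at the expected height (TCP 0.208), so I'll release and rise.

Call:
apply_moves --series '[[[0,0,0],[0,0,0]],[[0,0,0],[0,0,0]],[[0,0,0],[0,0,0]],[[0,0,0],[0,0,0]],[[0,0,0],[0,0,0]],[[0,0,0],[0,0,0]],[[0,0,0],[0,0,0]],[[0,0,0],[0,0,0]],[[0,0,0],[0,0,0]]]' --claw 0.85

```text
t: 15.97
tool_pos: [0.5511, -0.2403, 0.2078]
orientation: [0.401, 3.116, -0.0]
force: [-0.1, 0.1, 0.3]
opening: 0.0786
gripper_force: 0.0
```

Call:
apply_moves --series '[[[0,0,-10],[0,0,0]],[[0,0,-20],[0,0,0]],[[0,0,-30],[0,0,0]],[[0,0,-30],[0,0,0]],[[0,0,-30],[0,0,0]],[[0,0,-20],[0,0,0]],[[0,0,0],[0,0,0]],[[0,0,0],[0,0,0]],[[0,0,0],[0,0,0]]]'

```text
t: 16.72
tool_pos: [0.5509, -0.2401, 0.3474]
orientation: [-0.401, -3.115, -0.0]
force: [-0.2, 0.5, -1.1]
opening: 0.079
gripper_force: 0.0
```

```bash
python3 - <<'E'
from h import *
s=robot.read_state();print(s['t'],s['tool_pos'],s['force'],s['opening'],s['gripper_force'])
a,_=robot.read_camera("scene")
cv2.imwrite('pics/c4.png',cv2.resize(a[70:310,130:370],None,fx=2.4,fy=2.4,interpolation=cv2.INTER_CUBIC))
E
```

```text
16.7167 [ 0.55087011 -0.24013404  0.34744212] [-0.20838256  0.48172842 -1.10903826] 0.07901740999687579 0.0
```

View pics/c4.png

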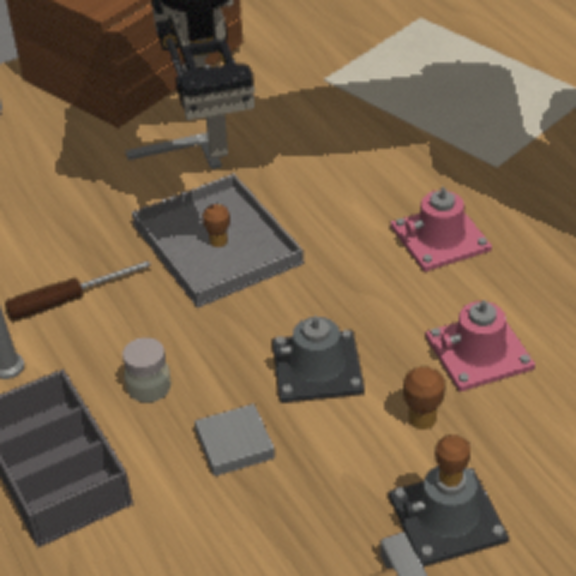

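The handle stands on the tray floor at crop (217,225), both collars are down and nothing else has moved.

```bash
python3 -c "
from plant import robot
print(robot.close_job())"
```

```text
the job is handed in; nothing more can be done
None
```

The job is handed in: the hammer-side handle held, was pulled about 12 mm (about 12–13 N), held for just over a second and eased fully home, and the loose tray-side handle stands on the tray floor; the hand-in returned no verdict.

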